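# Shut polished samples into a transport tray's slot

### The arm

A 7-joint arm with a two-finger parallel gripper is mounted at the origin on a cart in front of the work surface, level with it; the furniture and walls round the work are solid. World frame = base frame: x ahead of the robot, y to its left, z up, the work surface at z = 0. Lengths are in m, angles in rad, forces in N, time in s.
With the tool pointing down it reaches from about 0.425 to 0.925 m from the base axis. Payload 6.8 kg.
Tool frame: the origin (TCP) lies at the very end of the fingers, on their centre line; the grasp point (between the pads) lies 19 mm behind it; z points along the fingers, y is the line along which they close (so a half turn about z gives the same grasp; the last joint's range is limited). The gripper opens to 85 mm and grips with 20 to 120 N. Pads are 22 mm wide; open, the fingers measure 114 mm over their backs; the gripper's body (76 mm by 85 mm) begins 54 mm behind the grasp point. The pads swing forward as they close: fully open they stand 13 mm farther back than shut.
Start: joints at [-1.326, 0.477, 0.022, 1.555, -0.011, 1.109, -0.083], TCP at [0.233, 0.633, 0.231] pointing down, gripper open.
Joint ranges: [-2.96, 2.96], [-0.34, 2.1], [-1.41, 1.46], [0.24, 2.44], [-1.37, 4.51], [0.17, 1.92], [-2.96, 2.96]. Speed limits (rad/s): [2.39, 2.39, 3.14, 3.14, 3.14, 3.14, 3.14].

### API

Orientations are given as a unit quaternion [w, x, y, z].
In Python, from station import bot gives the robot as it stands. The module is installed in compiled form; this text tells all that it offers.
- The arm moves only by the shell command python3 -m jog 'ROWS' [OPENING] [FORCE]. ROWS is JSON, a list of rows, each a list of 4 numbers: the shift along the tool's x, y, z in cm, then the turn about the tool's z in rad. In form: [[x, y, z, spin], ...]. A call has 1 to 20 rows; each row is the pose to reach, as a shift and turn from the pose commanded when the call began, along the tool's axes at that moment; what a row does not reach only later rows make up. A row lasts 1/12 s, in which the tool goes at most 41.7 mm and 7.16 degrees, less where a joint would pass 70% of its speed; a pose out of reach is approached as far as the arm can. A call with a gripper value outside its range is refused whole. OPENING is the closure, from -1 (fully open) to 1 (shut), set as the call begins (- or left out, the last holds). The fingers move at their own pace and stop on an object; FORCE is the grip in N (left out, the last holds). Time passes only in rows, so rows that repeat a pose let the fingers close. It gives the time, the measured TCP pose, the force, the opening and the grip force at its end, in the units of the state.
- bot.get_obs(): the state, without advancing time (a new reading comes with each control period).
- bot.read_camera(name): name is "scene" or "side" or "wrist"; returns a dict with "pixels" (420x560x3 uint8, red, green, blue), "depth" (420x560 float32, m along the optical axis (not along the pixel's ray), 0 where there is no reading), "fovy" (degrees; the focal length in pixels is half the picture's height over the tangent of half this angle, whatever the lens; pixels are square), "cx", "cy" (the principal point, pixels), "distortion" ([k1, k2, p1, p2, k3] as OpenCV has them; the pictures are not rectified), "pose" (4x4, takes a point from camera to world coordinates). Camera axes: x right, y down, z forward; pixel columns grow to the right and rows downward; lengths in m; the calibration is good to about 2 mm. A picture is of the moment at which its call begins.
- bot.hand_in(): hands the job in; it is judged then, once.
The state is a dict: "t": time; "q": joint angles; "joint_vel": joint speeds; "joint_torque": joint torques, N m; "eef_pos": TCP position; "tool_rot": TCP orientation; "contact_force": force on the tool from outside, world axes, zero at the start; "torque": the same for the moment, N m; "gripper_width": opening from 0.0 (shut) to 1.0 (fully open); "grasp_force": force on a finger pad.
Only numpy, scipy, OpenCV 4.12 (cv2) and the standard library are available. Lean on these libraries where they do the work, as an engineer would, in place of code of your own. Each camera call takes 0.05 s, during which the arm holds its last target. There are 200 camera calls.

### The job

Before the tray is carried to the microscope, its three loose resin-mounted samples must be shut into its slot. Using only the fingertips and without ever picking a sample up or tipping it, sweep the samples one at a time through the narrow gate, pushing each far enough that the spring latch snaps shut behind it before the next one enters. Finish with all three in a row in the slot, polished faces up and the latch closed, and leave everything else on the bench where it stands.

Things in the scene. Friction and masses are not known exactly. Their poses are not given: they have to be found in the camera images.
- tray: fixed aluminium plate 370 x 164 x 6 mm carrying grey rails 8 mm high, 8 mm thick. Origin: centre of its underside, on the bench; x = feed direction, roughly to the robot's left (yaw 1.57 +- 0.35), z up. Tray frame, mm, inner rail faces: open area x -170 to -40, y -72 to 72; funnel from (-40, +-72) to (25, +-22); then one straight lane (gate and slot) y -22 to 22 up to an end stop at x = 174
- mount_a: black resin cylinder, 40 mm in diameter and 20 mm tall, about 70 g, lying flat, loose on the tray floor with its polished face up; a round steel section shows in that face. Origin at the centre of its underside, z up along its axis; its yaw means nothing. The three are interchangeable and may be fed in any order
- mount_b: black resin cylinder, 40 mm in diameter and 20 mm tall, about 70 g, lying flat, loose on the tray floor with its polished face up; a rectangular steel section shows in that face. Origin at the centre of its underside, z up along its axis; its yaw means nothing. The three are interchangeable and may be fed in any order
- mount_c: black resin cylinder, 40 mm in diameter and 20 mm tall, about 70 g, lying flat, loose on the tray floor with its polished face up; a T-shaped steel section shows in that face. Origin at the centre of its underside, z up along its axis; its yaw means nothing. The three are interchangeable and may be fed in any order
- gate (a point): middle of the gate mouth, where funnel ends and lane begins, on the tray floor, 6 mm above the bench (tray frame 25, 0, 6 mm). Rail tops are 14 mm above the bench and sample tops 26 mm, so fingertips held 16 to 24 mm above the bench pass over all rails and the latch and still push a sample
- slot_end (a point): middle of the end stop's face, on the tray floor (tray frame 174, 0, 6 mm). The slot takes three samples in a row, each new one pushing the others along; when all touch home their centres are at tray x = 154, 114 and 74. The latch can close behind a sample once its centre is beyond x = 69
- latch (a joint): one-way steel latch, a 26 mm arm 6 mm high pivoting on an upright pin at tray (30, 26) mm. 0 = closed, the arm slanting across the lane; 0.87 rad = folded into its pocket in the rail. A light spring (under 0.3 N at the tip) closes it; a sample pushed in from the gate swings it open, and it snaps back when the sample has passed
- latch_tip (a point): tip of the latch arm; with the latch closed it is at tray (47, 6) mm, 9 mm above the bench
- etchant: bystander: white dropper bottle, 34 x 54 x 149 mm, standing behind the tray; origin at the centre of its underside
- swabs: bystander: tub of cotton buds, 77 mm across and 80 mm tall, behind the tray; origin at the centre of its underside
- dish: bystander: petri dish with lid, 90 mm across and 15 mm tall, to the right of the tray; origin at the centre of its underside
- timer: bystander: laboratory timer, 60 x 64 x 18 mm, to the right of the tray; origin at the centre of its underside
There are look-alikes about, which are no part of the job. Leave any turquoise look-alike of the mount_a alone.

How it is judged:
By the outcome, as a careful person would: the job done as asked, in the order asked, and still so for the second after the job is handed in, with the robot touching nothing.
It also fails if it takes over 58 s, if anything falls off the work surface, if the arm or the gripper's body presses on something with over 40 N, if the wrist force passes 120 N, or if a joint passes its speed limit or range.

## Working session

There is one attempt and no reset: what is moved stays moved. The work goes in short steps, Python scripts to look and compute and a shell command to move; the robot and the scene stay as the last step left them, time stands still between calls to the robot, and variables do not carry over. Pictures are saved under pics/ and viewed, at most 12 in all, crops included, and the job is handed in when it is done.

```bash
mkdir -p pics; cat > h.py <<'E'
import numpy as np, cv2
from station import bot
def cam(n):
    c=bot.read_camera(n); f=210/np.tan(np.radians(c['fovy'])/2)
    c['K']=np.array([[f,0,c['cx']],[0,f,c['cy']],[0,0,1]]); c['D']=np.array(c['distortion'],float); c['pose']=np.array(c['pose']); return c
def ray(c,uv,z):
    p=cv2.undistortPoints(np.array(uv,float).reshape(-1,1,2),c['K'],c['D']).reshape(-1,2)
    d=np.c_[p,np.ones(len(p))]@c['pose'][:3,:3].T; o=c['pose'][:3,3]
    return o+d*((z-o[2])/d[:,2])[:,None]
def proj(c,P):
    T=np.linalg.inv(c['pose']); r,_=cv2.Rodrigues(T[:3,:3])
    return cv2.projectPoints(np.array(P,float).reshape(-1,1,3),r,T[:3,3],c['K'],c['D'])[0].reshape(-1,2)
def save(c,n): cv2.imwrite('pics/'+n,cv2.cvtColor(c['pixels'],cv2.COLOR_RGB2BGR))
E
python3 - <<'E'
from h import *
for n in ['scene','side']:
    c=cam(n); save(c,n+'0.png'); print(n,c['fovy'],c['pose'].round(3).tolist())
o=bot.get_obs(); print(o['eef_pos'],o['tool_rot'],o['t'],o['gripper_width'])
E
```

```text
scene 54.64793701113918 [[0.538, -0.367, 0.759, -0.201], [-0.843, -0.218, 0.492, -0.626], [-0.015, -0.904, -0.426, 0.483], [0.0, 0.0, 0.0, 1.0]]
side 52.20850882688249 [[-0.998, -0.02, 0.06, 0.53], [-0.063, 0.424, -0.903, 0.858], [-0.007, -0.905, -0.425, 0.501], [0.0, 0.0, 0.0, 1.0]]
[0.23305578 0.63291338 0.23038134] [-8.50494554e-05  1.75454713e-01  9.84487120e-01 -8.64281678e-04] 0.1 0.999284341177828
```

View pics/scene0.png

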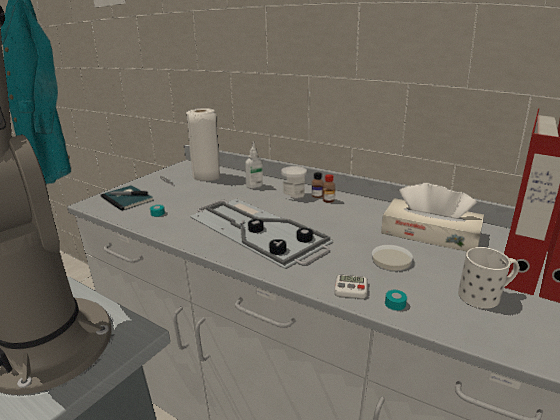

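View pics/side0.png

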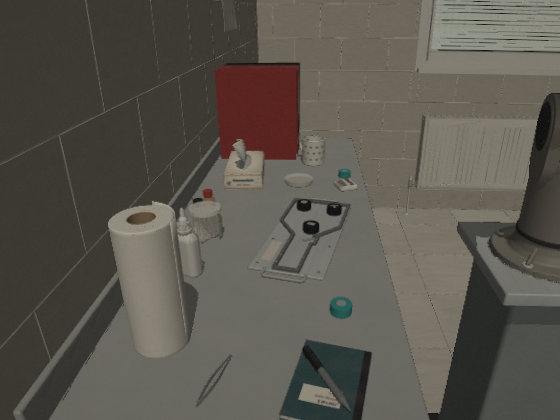

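The black mounts are at scene pixels (256,226), (305,235) and (278,247), all on the tray. The turquoise look-alikes are at (157,210) and (396,300), off the tray, and I will leave those alone. Next I measure from depth and confirm in one enlarged crop.

```bash
cat >> h.py <<'E'
def cloud(c):
    v,u=np.mgrid[:420,:560]; p=cv2.undistortPoints(np.c_[u.ravel(),v.ravel()].astype(float).reshape(-1,1,2),c['K'],c['D']).reshape(-1,2)
    d=c['depth'].ravel()[:,None]; P=np.c_[p*d,d]@c['pose'][:3,:3].T+c['pose'][:3,3]
    return P.reshape(420,560,3)
def mounts(c,tray=None):
    hsv=cv2.cvtColor(c['pixels'],cv2.COLOR_RGB2HSV); P=cloud(c)
    m=((hsv[...,2]<60)&(P[...,2]>-.01)&(P[...,2]<.045)&(P[...,0]>.4)&(P[...,0]<.9)&(abs(P[...,1])<.4)).astype(np.uint8)
    m=cv2.morphologyEx(m,cv2.MORPH_CLOSE,np.ones((5,5)))
    n,l,s,ce=cv2.connectedComponentsWithStats(m); out=[]
    for i in range(1,n):
        if s[i,4]<40: continue
        q=P[(l==i)&(P[...,2]>.021)]
        if len(q)<15: continue
        (x,y),r=cv2.minEnclosingCircle(q[:,:2].astype(np.float32))
        out.append((ce[i].round(0).tolist(),s[i,4],round(x,4),round(y,4),round(r,4),q[:,2].mean().round(4)))
    return out
E
python3 - <<'E'
from h import *
for n,b in [('scene',(180,190,160,85)),('side',(245,190,120,95))]:
    c=cam(n); print(n); [print(m) for m in mounts(c)]
    P=cloud(c); x,y,w,h=b
    R=np.zeros((420,560),bool); R[y:y+h,x:x+w]=1
    for lo,hi in [(.004,.03),(.011,.018)]:
        m=(R&(P[...,2]>lo)&(P[...,2]<hi)).astype(np.uint8)
        k,l,s,_=cv2.connectedComponentsWithStats(m); i=1+s[1:,4].argmax()
        q=P[l==i][:,:2]; r=cv2.minAreaRect((q*1000).astype(np.float32)); print(lo,s[i,4],r)
    im=cv2.resize(c['pixels'][y:y+h,x:x+w],None,fx=5 if n=='scene' else 6,fy=5 if n=='scene' else 6,interpolation=cv2.INTER_CUBIC)
    cv2.imwrite(f'pics/{n}1.png',im[...,::-1])
E
```

```text
scene
([138.0, 194.0], np.int32(111), 0.5215, 0.3597, 0.0238, np.float64(0.0228))
([282.0, 238.0], np.int32(927), 0.1732, -0.3448, 0.4681, np.float64(0.0288))
0.004 4760 ((544.6791381835938, -65.91337585449219), (427.53680419921875, 166.80148315429688), 76.84540557861328)
0.011 848 ((545.0252075195312, -68.1778564453125), (363.1262512207031, 163.00071716308594), 76.53103637695312)
side
([189.0, 193.0], np.int32(357), 0.7055, 0.2289, 0.6535, np.float64(0.0351))
([301.0, 205.0], np.int32(194), 0.5536, -0.2025, 0.0209, np.float64(0.0253))
([334.0, 208.0], np.int32(186), 0.4719, -0.1758, 0.0202, np.float64(0.0256))
([311.0, 227.0], np.int32(197), 0.5311, -0.0709, 0.0206, np.float64(0.0256))
([98.0, 328.0], np.int32(1155), 0.707, 0.5431, 0.3615, np.float64(0.0356))
([333.0, 363.0], np.int32(2373), 0.5326, 0.5998, 0.2587, np.float64(0.0492))
0.004 5312 ((544.1052856445312, -66.00581359863281), (416.7640686035156, 164.715087890625), 76.99547576904297)
0.011 743 ((544.1826171875, -65.39292907714844), (366.0014343261719, 160.15264892578125), 77.0839614868164)
```

View pics/scene1.png

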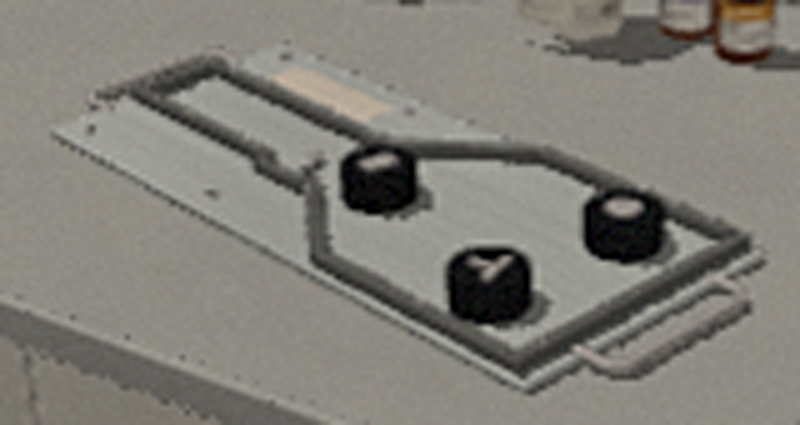

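View pics/side1.png

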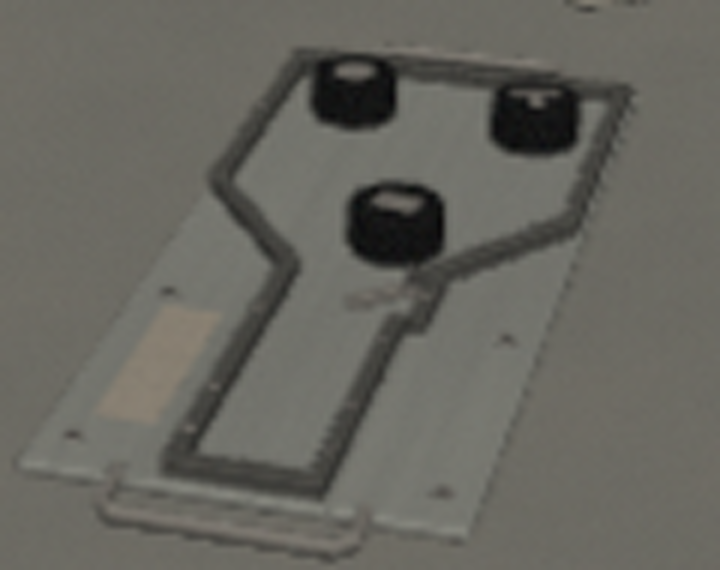

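The crops show three black mounts inside the rails: b by the gate at the scene crop's (378,180), a at (622,228) and c at (490,285). The latch arm is on the tray's +y side at the gate. Tray origin is about (0.544, -0.0675), yaw about 77°. In the tray frame b is near (-6,12), a near (-129,-40) and c near (-122,46) mm. I'll move to behind b with the fingers about 24 mm apart, so they cradle the cylinder.

```bash
python3 -m jog '[[-52.6,-60.1,10,1.445],[-52.6,-60.1,10,1.445],[-52.6,-60.1,10,1.445],[-52.6,-60.1,10,1.445],[-52.6,-60.1,10,1.445],[-52.6,-60.1,10,1.445],[-52.6,-60.1,10,1.445],[-52.6,-60.1,10,1.445],[-52.6,-60.1,10,1.445],[-52.6,-60.1,10,1.445],[-52.6,-60.1,10,1.445],[-52.6,-60.1,10,1.445],[-52.6,-60.1,10,1.445],[-52.6,-60.1,10,1.445],[-52.6,-60.1,10,1.445],[-52.6,-60.1,10,1.445],[-52.6,-60.1,10,1.445],[-52.6,-60.1,10,1.445],[-52.6,-60.1,10,1.445],[-52.6,-60.1,10,1.445]]' 0.43 20
cat >> h.py <<'E'
O=np.array([.5443,-.0675]); YAW=np.radians(77.0)
def totray(p): 
    c,s=np.cos(YAW),np.sin(YAW); d=np.atleast_2d(p)[:,:2]-O; return 1000*d@np.array([[c,-s],[s,c]])
def fromtray(p,z):
    c,s=np.cos(YAW),np.sin(YAW); p=np.atleast_2d(p)/1000.; q=O+p@np.array([[c,s],[-s,c]]); return np.c_[q,np.full(len(q),z)]
def st():
    o=bot.get_obs(); w,x,y,z=o['tool_rot']; a=np.arctan2(2*(x*y+w*z),1-2*(y*y+z*z))
    print('t',round(o['t'],2),'tray',totray(o['eef_pos']).round(1),'z',round(o['eef_pos'][2]*1000,1),'yawerr',round(np.degrees(a-YAW),2),'F',np.round(o['contact_force'],1),'g',round(o['gripper_width'],3))
OUT=np.array([[-170,-72],[-170,72],[-40,72],[25,22],[174,22],[174,-22],[25,-22],[-40,-72]])
E
python3 - <<'E'
from h import *
st()
c=cam('wrist'); print(c['pose'][:3,3].round(3))
im=c['pixels'].copy(); cv2.polylines(im,[proj(c,fromtray(OUT,.014)).round().astype(int)],True,(255,0,0),1)
cv2.imwrite('pics/w0.png',im[...,::-1]); print(mounts(c))
s=cam('side')
for m in mounts(s):
    if m[4]<.025: print(m, totray([m[2:4]]).round(1))
E
```

```text
t: 1.87
eef_pos: [0.5202, -0.1191, 0.1313]
tool_rot: [0.002, 0.785, 0.62, -0.0]
contact_force: [0.0, 0.5, 0.8]
gripper_width: 0.282
grasp_force: 0.0
t 1.87 tray [[-55.7  11.9]] z 131.3 yawerr -0.37 F [0.  0.5 0.8] g 0.282
[ 0.537 -0.042  0.274]
[([280.0, 155.0], np.int32(1358), 0.5333, -0.0682, 0.0264, np.float64(0.0272)), ([236.0, 260.0], np.int32(97), 0.4986, -0.1028, 0.072, np.float64(0.0301)), ([260.0, 275.0], np.int32(270), 0.4828, -0.1816, 0.0149, np.float64(0.0256)), ([340.0, 274.0], np.int32(543), 0.5502, -0.1307, 0.0894, np.float64(0.0263)), ([529.0, 362.0], np.int32(231), 0.7401, -0.3448, 0.0317, np.float64(0.0306))]
([311.0, 227.0], np.int32(191), 0.5315, -0.0709, 0.0213, np.float64(0.0254)) [[-6.2 11.7]]
```

View pics/w0.png

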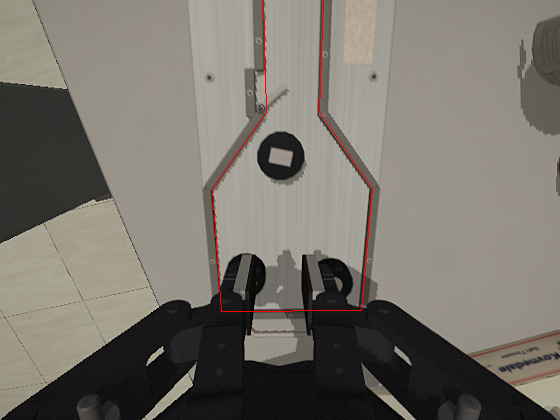

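The overlay of the inner rail faces matches the picture to about 1 mm. Mount b is at (281,156), centred ahead of the fingers, and the latch is closed at (275,98). Descending.

```bash
python3 -m jog '[[0,0,4,0],[0,0,8,0],[0,0,11,0],[0,0,11.3,0],[0,0,11.3,0],[0,0,11.3,0]]' ; python3 -c "from h import *;st()"
```

```text
t: 2.47
eef_pos: [0.5199, -0.1118, 0.0195]
tool_rot: [0.0, 0.782, 0.623, 0.0]
contact_force: [-0.1, -0.0, 0.6]
gripper_width: 0.285
grasp_force: 0.0
t 2.47 tray [[-48.6  13.9]] z 19.5 yawerr 0.04 F [-0.1 -0.   0.6] g 0.285
```

```bash
python3 -m jog '[[0.8,0.1,0,0],[1.5,0.2,0,0],[2.1,0.3,0,0],[2.7,0.6,0,0],[3.3,1.0,0,0],[3.9,1.3,0,0],[4.5,1.4,0,0],[5.1,1.4,0,0],[5.7,1.4,0,0],[6.3,1.4,0,0],[6.9,1.4,0,0],[7.5,1.4,0,0],[8.1,1.4,0,0],[8.7,1.4,0,0],[9.3,1.4,0,0],[9.8,1.4,0,0],[10.1,1.4,0,0],[10.3,1.4,0,0],[10.3,1.4,0,0]]' ; python3 - <<'E'
from h import *
st()
for n in ['wrist','side']:
    c=cam(n); 
    for m in mounts(c):
        if m[4]<.03: print(n,m, totray([m[2:4]]).round(1))
    if n=='wrist': save(c,'w1.png')
E
```

```text
t: 4.05
eef_pos: [0.556, -0.0145, 0.0182]
tool_rot: [-0.0, 0.782, 0.623, 0.0]
contact_force: [0.2, -0.8, 0.1]
gripper_width: 0.285
grasp_force: 0.0
t 4.05 tray [[54.3  0.5]] z 18.2 yawerr 0.03 F [ 0.2 -0.8  0.1] g 0.285
wrist ([229.0, 273.0], np.int32(320), 0.5343, -0.0032, 0.0031, np.float64(0.0361)) [[60.4 24.2]]
side ([337.0, 208.0], np.int32(255), 0.4726, -0.1766, 0.0205, np.float64(0.0255)) [[-122.4   45.3]]
```

View pics/w1.png

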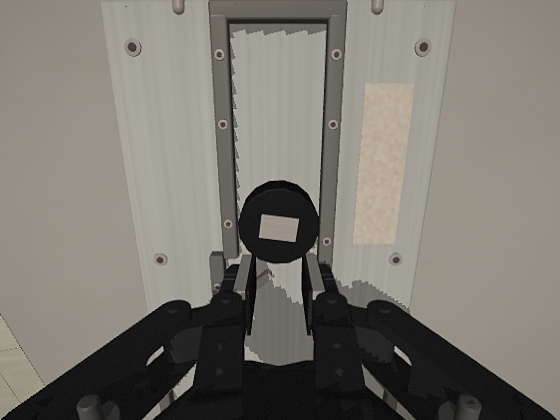

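Mount b is in the lane at (279,222), still cradled, and the latch arm shows at about (262,275) between the fingers.

```bash
python3 - <<'E'
from h import *
c=cam('wrist'); print(totray(ray(c,[(279,222),(279,262),(240,222),(318,222)],.026)).round(1), totray(ray(c,[(262,277),(268,270)],.012)).round(1))
print(proj(c,fromtray([[47,6],[30,26]],.012)).round(0))
E
```

```text
[[ 83.    1. ]
 [ 61.5   1. ]
 [ 83.   19.8]
 [ 82.9 -17.8]] [[44.8 10.6]
 [49.2  7.1]]
[[270. 274.]
 [236. 299.]]
```

b is at x = 83 and the latch is closed. Next, behind mount a.

```bash
python3 -m jog '[[-1.5,0,0,0],[-2,0,-3,0],[-5,1,-5,0],[-9,2,-5,0],[-13,3,-5,0],[-17,4,-5,0],[-20.5,4,-5,0],[-22.3,4,-5,0],[-22.3,4,-5,0],[-22.3,4,-2,0],[-22.3,4,0,0],[-22.3,4,0,0],[-22.3,4,0,0]]' ; python3 - <<'E'
from h import *
st()
c=cam('wrist'); save(c,'w2.png')
print(proj(c,fromtray([[-129,-39.5],[-129,-19.5],[47,6]],.026)).round(0))
for n in ['side','scene']:
    c=cam(n)
    for m in mounts(c):
        if m[4]<.03: print(n,m, totray([m[2:4]]).round(1))
E
```

```text
t: 5.28
eef_pos: [0.5442, -0.2405, 0.0177]
tool_rot: [-0.001, 0.783, 0.623, -0.0]
contact_force: [0.6, -0.4, 0.2]
gripper_width: 0.284
grasp_force: 0.0
t 5.28 tray [[-168.6  -38.8]] z 17.7 yawerr 0.01 F [ 0.6 -0.4  0.2] g 0.284
[[ 282.  202.]
 [ 239.  202.]
 [ 143. -318.]]
side ([334.0, 209.0], np.int32(182), 0.4715, -0.1784, 0.0217, np.float64(0.0254)) [[-124.4   46. ]]
side ([297.0, 244.0], np.int32(294), 0.5636, 0.0137, 0.0216, np.float64(0.0256)) [[83.5 -0.5]]
scene ([139.0, 194.0], np.int32(99), 0.5238, 0.3604, 0.0223, np.float64(0.0229)) [[412.3 116.2]]
scene ([232.0, 215.0], np.int32(293), 0.5609, 0.0093, 0.0203, np.float64(0.0263)) [[78.6  1.1]]
scene ([276.0, 248.0], np.int32(263), 0.4693, -0.1816, 0.0199, np.float64(0.0264)) [[-128.    47.4]]
```

View pics/w2.png

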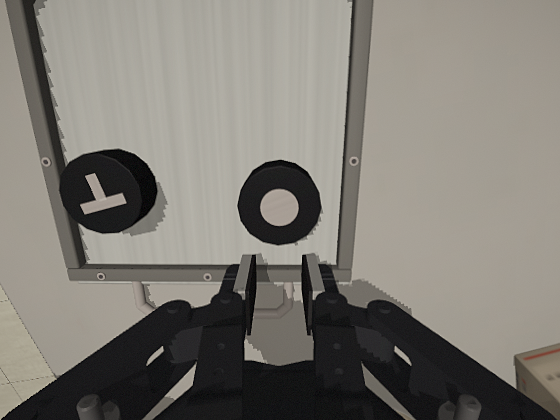

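Mount a (round section) sits squared at (279,206), directly ahead of the fingers. c is at (108,191), clear of the path. Pushing.

```bash
python3 -m jog '[[0.5,0,0,0],[1,0,0,0],[1.6,-0.1,0,0],[2.3,-0.2,0,0],[3.1,-0.4,0,0],[4,-0.7,0,0],[5,-1.0,0,0],[6,-1.3,0,0],[7,-1.6,0,0],[8,-1.9,0,0],[9,-2.2,0,0],[10,-2.5,0,0],[11,-2.8,0,0],[12,-3.1,0,0],[13,-3.4,0,0],[13.9,-3.7,0,0],[14.6,-3.9,0,0],[15.1,-3.9,0,0],[15.3,-3.9,0,0]]' ; python3 - <<'E'
from h import *
st()
c=cam('wrist'); hsv=cv2.cvtColor(c['pixels'],cv2.COLOR_RGB2HSV)
P=cloud(c); m=((P[...,2]>.023)&(P[...,2]<.029)).astype(np.uint8); m[250:]=0
k,l,s,ce=cv2.connectedComponentsWithStats(m)
for i in range(1,k):
    if s[i,4]>300: q=P[l==i]; print(s[i,4],ce[i].round(),totray([cv2.minEnclosingCircle(q[:,:2].astype(np.float32))[0]]).round(1))
save(c,'w3.png')
E
```

```text
t: 7.02
eef_pos: [0.5413, -0.0824, 0.0182]
tool_rot: [-0.0, 0.782, 0.623, 0.0]
contact_force: [-0.3, -0.4, 0.0]
gripper_width: 0.287
grasp_force: 0.2
t 7.02 tray [[-15.2  -0.4]] z 18.2 yawerr 0.06 F [-0.3 -0.4  0. ] g 0.287
7596 [276.  69.] [[80.7  1.3]]
4220 [278. 221.] [[11.2  0.5]]
```

```bash
python3 -m jog '[[0.5,0,0,0],[1.1,0,0,0],[1.7,0,0,0],[2.3,0,0,0],[2.9,0,0,0],[3.5,0,0,0],[4.1,0,0,0],[4.7,0,0,0],[5.3,0,0,0],[5.9,0,0,0],[6.4,0,0,0],[6.8,0,0,0],[7,0,0,0],[7,0,0,0]]' ; python3 - <<'E'
from h import *
st()
c=cam('wrist')
P=cloud(c); m=((P[...,2]>.023)&(P[...,2]<.029)).astype(np.uint8); m[265:]=0
k,l,s,ce=cv2.connectedComponentsWithStats(m)
for i in range(1,k):
    if s[i,4]>300: print(s[i],ce[i].round(),totray(P[l==i].mean(0)).round(1))
save(c,'w4.png'); print(proj(c,fromtray([[47,6],[30,26]],.012)).round(0))
E
```

```text
t: 8.23
eef_pos: [0.5571, -0.0146, 0.0183]
tool_rot: [-0.0, 0.782, 0.623, 0.0]
contact_force: [0.3, -1.2, -0.1]
gripper_width: 0.285
grasp_force: 0.0
t 8.23 tray [[54.4 -0.6]] z 18.3 yawerr 0.04 F [ 0.3 -1.2 -0.1] g 0.285
[  231    96    89   169 11311] [277. 179.] [[103.7   1.1]]
[[268. 275.]
 [234. 300.]]
```

View pics/w4.png

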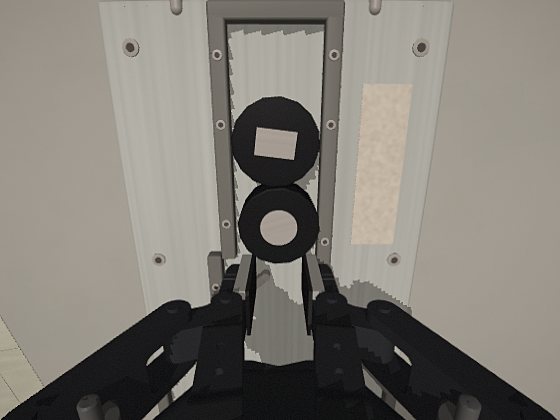

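b at (276,142) and a at (279,222) are in the slot, with the latch arm closed behind them at (262,277). Next, behind mount c.

```bash
python3 -m jog '[[-1.5,0,0,0],[-2,0,-3,0],[-5,-1,-5,0],[-9,-2,-5,0],[-13,-3,-5,0],[-17,-4,-5,0],[-20.5,-4.65,-5,0],[-22.2,-4.65,-5,0],[-22.2,-4.65,-5,0],[-22.2,-4.65,-2,0],[-22.2,-4.65,0,0],[-22.2,-4.65,0,0],[-22.2,-4.65,0,0]]' ; python3 - <<'E'
from h import *
st()
c=cam('wrist')
P=cloud(c); m=((P[...,2]>.023)&(P[...,2]<.029)).astype(np.uint8); m[250:]=0
k,l,s,ce=cv2.connectedComponentsWithStats(m)
for i in range(1,k):
    if s[i,4]>300: q=P[l==i]; print(s[i,4],ce[i].round(),totray([cv2.minEnclosingCircle(q[:,:2].astype(np.float32))[0]]).round(1))
E
```

```text
t: 9.37
eef_pos: [0.4611, -0.2203, 0.0178]
tool_rot: [-0.001, 0.783, 0.623, -0.001]
contact_force: [0.5, -0.3, 0.7]
gripper_width: 0.284
grasp_force: 0.0
t 9.37 tray [[-167.6   46.7]] z 17.8 yawerr 0.02 F [ 0.5 -0.3  0.7] g 0.284
5373 [281. 195.] [[-126.1   46.2]]
```

```bash
python3 -m jog '[[0.5,0,0,0],[1,0,0,0],[1.6,0.1,0,0],[2.3,0.3,0,0],[3.1,0.6,0,0],[4,0.9,0,0],[5,1.3,0,0],[6,1.6,0,0],[7,2.0,0,0],[8,2.3,0,0],[9,2.7,0,0],[10,3.0,0,0],[11,3.4,0,0],[12,3.8,0,0],[13,4.2,0,0],[13.9,4.5,0,0],[14.6,4.65,0,0],[15,4.65,0,0],[15.2,4.65,0,0]]' ; python3 - <<'E'
from h import *
st()
c=cam('wrist')
P=cloud(c); m=((P[...,2]>.023)&(P[...,2]<.029)).astype(np.uint8); m[250:]=0
k,l,s,ce=cv2.connectedComponentsWithStats(m)
for i in range(1,k):
    if s[i,4]>300: q=P[l==i]; print(s[i,4],ce[i].round(),totray([cv2.minEnclosingCircle(q[:,:2].astype(np.float32))[0]]).round(1))
E
```

```text
t: 11.0
eef_pos: [0.5414, -0.0827, 0.0182]
tool_rot: [-0.0, 0.782, 0.623, 0.0]
contact_force: [-0.8, -1.2, 0.0]
gripper_width: 0.284
grasp_force: 0.4
t 11.0 tray [[-15.5  -0.6]] z 18.2 yawerr 0.04 F [-0.8 -1.2  0. ] g 0.284
8491 [278.  62.] [[85.8  1.6]]
4207 [278. 221.] [[10.6  0.2]]
```

```bash
python3 -m jog '[[0.5,0,0,0],[1.1,0,0,0],[1.7,0,0,0],[2.3,0,0,0],[2.9,0,0,0],[3.5,0,0,0],[4.1,0,0,0],[4.6,0,0,0],[5.1,0,0,0],[5.4,0,0,0],[5.6,0,0,0],[5.7,0,0,0],[5.8,0,0,0],[5.8,0,0,0]]' ; python3 - <<'E'
from h import *
st()
c=cam('wrist'); save(c,'w5.png')
E
```

```text
t: 12.22
eef_pos: [0.5542, -0.027, 0.0183]
tool_rot: [-0.0, 0.783, 0.622, 0.0]
contact_force: [0.1, -1.2, -0.2]
gripper_width: 0.287
grasp_force: 0.3
t 12.22 tray [[41.7 -0.6]] z 18.3 yawerr -0.02 F [ 0.1 -1.2 -0.2] g 0.287
```

View pics/w5.png

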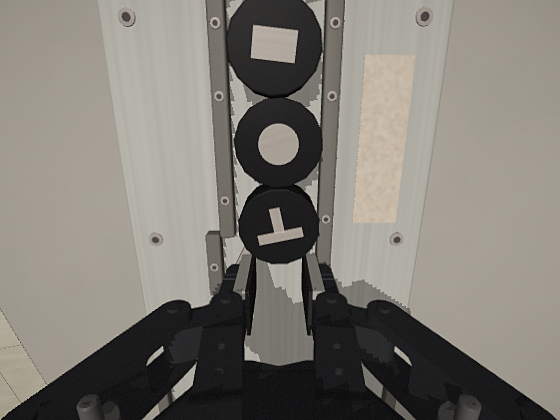

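All three are in a row, with c at (279,223), about x = 70, and the latch not yet shown closed. I'll ease it forward.

```bash
python3 -m jog '[[0.1,0,0,0],[0.2,0,0,0],[0.3,0,0,0],[0.35,0,0,0],[0.4,0,0,0],[0.4,0,0,0]]' ; python3 - <<'E'
from h import *
st()
c=cam('wrist'); save(c,'w6.png')
P=cloud(c); print(totray(ray(c,[(279,222),(278,143),(275,46)],.026)).round(1)); print(proj(c,fromtray([[47,6],[30,26]],.012)).round(0))
E
```

```text
t: 12.77
eef_pos: [0.5552, -0.023, 0.0183]
tool_rot: [-0.0, 0.783, 0.623, 0.0]
contact_force: [-0.1, -0.2, 0.2]
gripper_width: 0.284
grasp_force: 0.4
t 12.77 tray [[45.9 -0.6]] z 18.3 yawerr 0.0 F [-0.1 -0.2  0.2] g 0.284
[[ 7.510e+01 -1.000e-01]
 [ 1.124e+02  4.000e-01]
 [ 1.511e+02  1.600e+00]]
[[268. 261.]
 [233. 288.]]
```

View pics/w6.png

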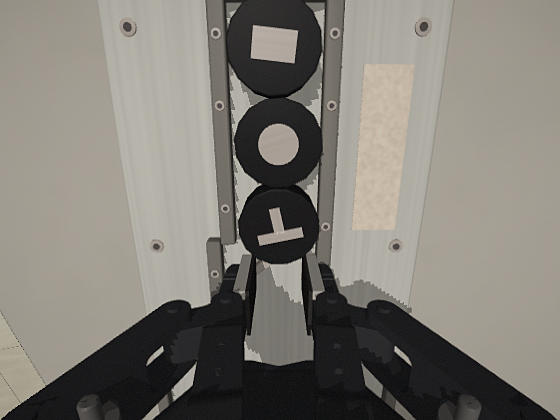

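The latch arm has appeared at (262,266), behind c. There is no stop force yet, so I'll ease on a little until the row is home, then back off and check.

```bash
python3 -m jog '[[0.05,0,0,0],[0.1,0,0,0],[0.15,0,0,0],[0.15,0,0,0]]' ; python3 - <<'E'
from h import *
st()
E
```

```text
t: 13.15
eef_pos: [0.5554, -0.022, 0.0183]
tool_rot: [0.0, 0.783, 0.622, -0.0]
contact_force: [-0.0, -1.6, 0.4]
gripper_width: 0.286
grasp_force: 0.8
t 13.15 tray [[46.9 -0.6]] z 18.3 yawerr -0.02 F [-0.  -1.6  0.4] g 0.286
```

```bash
python3 -m jog '[[-0.7,0,0,0],[-1.5,0,0,0],[-2,0,-2,0],[-3,0,-5,0],[-4.5,0,-9,0],[-6,0,-12,0],[-6,0,-12,0],[-6,0,-12,0],[-6,0,-12,0],[-6,0,-12,0]]' ; python3 - <<'E'
from h import *
st()
c=cam('wrist'); im=c['pixels'].copy()
P=cloud(c); m=((P[...,2]>.022)&(P[...,2]<.03)).astype(np.uint8); m[250:]=0
p=totray(P[m>0]); print(p.min(0),p.max(0)); print('latch tip closed',proj(c,fromtray([[47,6]],.012)).round(0))
crop=cv2.resize(im[20:240,160:400],None,fx=2.5,fy=2.5,interpolation=cv2.INTER_CUBIC); cv2.imwrite('pics/w7.png',crop[...,::-1])
E
```

```text
t: 13.98
eef_pos: [0.5411, -0.0794, 0.1371]
tool_rot: [-0.001, 0.782, 0.623, -0.001]
contact_force: [-0.2, 1.0, -0.6]
gripper_width: 0.286
grasp_force: 0.0
t 13.98 tray [[-12.3   0.5]] z 137.1 yawerr 0.04 F [-0.2  1.  -0.6] g 0.286
[ -34.75341304 -258.6066929 ] [148.49810492  21.0837336 ]
latch tip closed [[273. 138.]]
```

View pics/w7.png

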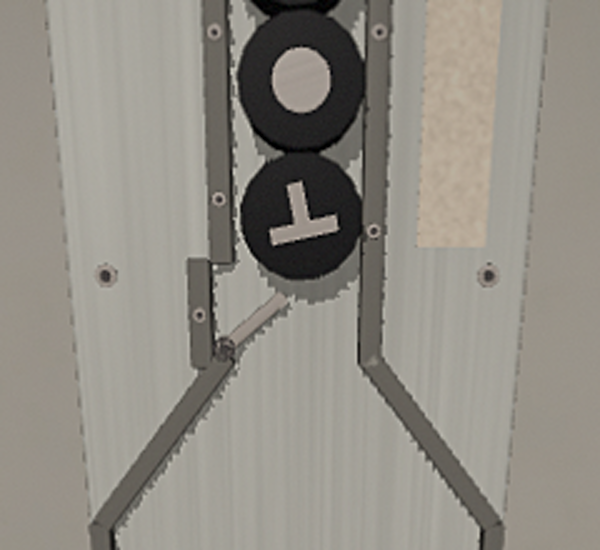

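The latch is closed: its tip in the crop is at (285,297), against an expected (282,295). All three mounts are lined up behind it with polished faces up, and the arm is clear.

```bash
python3 -c "
from station import bot; print(bot.hand_in())"
```

```text
the job is handed in; nothing more can be done
None
```

The job is handed in: all three samples are in a row in the slot, polished faces up, with the latch closed behind them, and only the samples were pushed; it took about 14 s of robot time.

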